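Hang up the egg dipper, then hold the drying box's sprung lid just under its balance point

ROBOT

A 6-joint arm with a two-finger parallel gripper is mounted at the origin on the work surface. World frame = base frame: x ahead of the robot, y to its left, z up, the work surface at z = 0. Lengths are in m, angles in rad, forces in N, time in s.
With the tool pointing down it reaches from about 0.25 to 0.725 m from the base axis. Payload 4 kg.
Tool frame: the origin (TCP) lies midway between the tips of the shut fingers; the grasp point (between the pads) lies grip_point_offset behind it (grip_point_offset is the distance from the TCP to the grasp point, in m); z points along the fingers, y is the line along which they close (so a half turn about z gives the same grasp; the last joint's range is limited). The gripper opens to 85 mm and grips with 20 to 120 N. Pads are 22 mm wide; open, the fingers measure 114 mm over their backs; the gripper's body (76 mm by 85 mm) begins 54 mm behind the grasp point. The pads swing forward as they close: fully open they stand 13 mm farther back than shut.
Start: joints at [-1.2, 0.241, 0.005, 1.335, 0, 1.571], TCP at [0.181, -0.466, 0.231] pointing down, gripper open.
Joint ranges: [-2.72, 2.72], [-1.05, 1.87], [-1.09, 1.28], [-1.99, 2.15], [-1.42, 1.44], [-3.14, 3.14]. Speed limits (rad/s): [2.79, 2.79, 3.14, 3.14, 3.14, 3.14].

INTERFACE

Orientations are given as a unit quaternion [x, y, z, w].
In Python, from workcell import * gives the robot as it stands. The module is installed in compiled form; this text tells all that it offers.
- The arm moves only by the tool arm_command, never from a script. Its arguments are lists of equal length, an entry for each row: "slide": the shift along the tool's x, y, z in cm, a list of three; "spin": the turn about the tool's z in degrees. A call has exactly 5 rows; each row is the pose to reach, as a shift and turn from the pose commanded when the call began, along the tool's axes at that moment; what a row does not reach only later rows make up. A row lasts 1/8 s, in which the tool goes at most 62.5 mm and 10.7 degrees, less where a joint would pass 70% of its speed; a pose out of reach is approached as far as the arm can. A call with a gripper value outside its range is refused whole. "jaw" is the finger opening in cm, from 0 to 8.54, set as the call begins (left out, the last holds). The fingers move at their own pace and stop on an object; the grip force is fixed at half the most. Time passes only in rows, so rows that repeat a pose let the fingers close, or fill a call up. It gives the time, the measured TCP pose, the force, the opening and the grip force at its end, in the units of the state.
- get_obs(): the state, without advancing time (a new reading comes with each control period).
- camera(name): name is "scene" or "top" or "wrist"; returns a dict with "pixels" (384x512x3 uint8, red, green, blue), "range_z" (384x512 float32, m along the optical axis (not along the pixel's ray), 0 where there is no reading), "intrinsics" (3x3 intrinsics, pixels), "rvec" (rotation vector, rad) and "tvec" (3), from world to camera coordinates, as OpenCV has them. Camera axes: x right, y down, z forward; pixel columns grow to the right and rows downward; lengths in m; the calibration is good to about 2 mm. A picture is of the moment at which its call begins.
- job_done(): hands the job in; it is judged then, once.
Trained networks look in a picture, given as the dict that the camera call returned (one of the last four; its "shot" number tells which), for a name from the list of things; names that differ only in an ending like _2 or _b are one class to them, and where a whole thing is asked for, a point or a joint stands for the part that bears it (a point fixed in the world has none). Each returns a list of dicts, best first, with "confidence" (0 to 1); they miss things now and then, are a little off and sometimes report something else, mostly with a low value. They report only what shows in the picture. A call takes as long as a camera call. They do not tell look-alikes from the thing itself.
- recognise(picture, thing): "centre" ([column, row] in pixels, amid what is visible of it).
- landmark_of(picture, thing): "centre" ([column, row] in pixels: a listed point, or the origin of a listed thing).
The state is a dict: "clock": time; "joint_pos": joint angles; "joint_vel": joint speeds; "tau": joint torques, N m; "eef_pos": TCP position; "tool_rot": TCP orientation; "ft_force": force on the tool from outside, world axes, zero at the start; "ft_torque": the same for the moment, N m; "grip_width": finger opening in m; "grasp_force": force on a finger pad.
Only numpy, scipy, OpenCV 4.12 (cv2) and the standard library are available. Lean on these libraries where they do the work, as an engineer would, in place of code of your own. Each camera call takes 0.05 s, during which the arm holds its last target. There are 200 camera calls.

TASK

The steel egg dipper is standing on the lid of the egg-drying box: hang it by its arch handle on the hook of the stand and let go of it. Then raise the box's sprung lid by its bar until it is clearly past its balance point (70 degrees from shut), bring it back and hold it just below that point, about 62 degrees from shut, so that it would fall shut if you let go; finish while still holding it there, steady. Do not disturb the two jars, the tea light and the brush.

Things in the scene. Friction and masses are not known exactly. Their poses are not given: they have to be found in the camera images.
- dipper: Loose steel egg dipper, 0.1-0.15 kg, upright on the shut lid at the start: round cup 57 mm across, 42 mm high, under a rigid square arch handle. Origin: centre of the underside; z up. The arch lies in its y-z plane: two upright flat legs (12 mm wide along x, 4 mm thick, outer faces at y = +-28.5 mm) and a top bar along y, 12 mm wide, at z = 120 to 125 mm. The opening is 49 mm wide.
- dipper_eye (a point): Middle of the underside of the dipper's top bar (120 mm above the dipper's origin), which rests on the hook. Axes as the dipper's. The arch can be gripped from above over its legs' outer faces (57 mm, fingers closing along its y) just under the top bar, which leaves the opening free along x.
- hook_stand: Fixed steel stand: foot 100 mm across, post 16 mm thick, 215 mm high. At 200 mm over the table (centre line) a round 8 mm bar runs from the post along the stand's -x (towards the robot, give or take yaw), level for 90 mm, then turns up to a tip 109 mm out, top 226 mm over the table. Origin: centre of the foot's underside; z up.
- hook_seat (a point): Top of the hook's level bar, 75 mm out from the post's axis, 204 mm above the table: the place where the dipper's top bar should rest. Axes as the stand's: the bar runs along x, the tip lies 34 mm farther along -x.
- drying_box: Fixed plywood box, 180 mm (x) by 240 mm (y) by 110 mm high, with a plywood lid. Origin: centre of its underside; z up, its -x side faces the robot, give or take its yaw. The box and the hook stand change sides between runs. The shut lid's top face is 126.5 mm above the table.
- lid: The box's lid, 0.9 kg: plywood panel 180 by 240 by 16 mm with a steel bar handle in front. Origin on the hinge line, at its middle; axes as the box's when shut (the panel reaches from x = 0 to -180 mm, z = 0 to 16 mm), turning with the lid.
- lid_bar (a point): Middle of the lid's round steel bar handle: 14 mm thick, along y, 108 mm free between brackets, 50 mm in front of the panel's edge (in the lid's frame x = -230, z = +8 mm). Grip it from above, fingers opened to 40-50 mm only and closing along the box's x, one in the gap; it turns easily between the fingers, so the gripper may keep pointing down.
- lid_axis (a point): Middle of the lid's hinge line, at the box's far (+x) top edge, 110.5 mm above the table; fixed to the box, axes as the box's. The hinge line runs along y; the bar's centre travels round it at a radius of 230 mm.
- lid_hinge (a joint): Opening angle of the lid in rad: 0 shut (as at the start), growing as the front edge rises, 1.6 at the stop. A spring helps to lift it: the balance point is at 1.22 rad (70 degrees). Below that the lid falls shut by itself, above it swings open to the stop by itself. Lifting at the bar takes about 2 N when shut and less than 1 N near the balance point.
- jar_a: Bystander: closed clear jar of dye, 68 mm across, 112 mm high, loose, to one side of the work. Origin: centre of its underside.
- jar_b: Bystander: closed clear jar of dye, 68 mm across, 97 mm high, loose, to one side of the work. Origin: centre of its underside.
- tealight: Bystander: loose tea light, 38 mm across, 16 mm high, on the robot's side of the work. Origin: centre of its underside.
- brush: Bystander: loose brush 170 mm long lying on the table, on the robot's side of the work. Origin: its underside, near the middle of its length; it lies along its x.
Things that resemble listed ones, but are neither listed nor needed, are in the scene too. What is shaped like the dipper but red or yellow is not meant. There is more than one size of the hook_stand; the job needs the smaller.

How it is judged:
By the outcome, as a careful person would: the job done as asked, in the order asked, and still so for the second after the job is handed in, while the arm keeps its last pose, push and grip.
It also fails if it takes over 61 s, if anything falls off the work surface, if the arm or the gripper's body presses on something with over 40 N, if the wrist force passes 120 N, or if a joint passes its speed limit or range.

## Working session

There is one attempt and no reset: what is moved stays moved. The work goes in short steps, Python scripts to look and compute and a tool call to move; the robot and the scene stay as the last step left them, time stands still between calls to the robot, and variables do not carry over. Pictures are saved under pics/ and viewed, at most 10 in all, crops included, and the job is handed in when it is done.

Besides the shell and the picture viewer there is one more tool, called after "Call:" as name([rows], argument=value, ...), one row to a line, values as JSON. arm_command: Moves the arm, as the interface text tells. Its arguments: {"type":"object","properties":{"slide":{"type":"array","items":{"type":"array","items":{"type":"number"}}},"spin":{"type":"array","items":{"type":"number"}},"jaw":{"type":"number"}},"required":["slide","spin"]}

```bash
mkdir -p pics
cat > h.py <<'E'
from workcell import *
import numpy as np, cv2
from scipy.spatial.transform import Rotation as R
def cam(n):
    return camera(n)
def w(p,u,v,d=None):
    K=np.array(p["intrinsics"]);Rm=R.from_rotvec(np.ravel(p["rvec"])).as_matrix()
    if d is None:
        a=p["range_z"][max(0,int(v)-1):int(v)+2,max(0,int(u)-1):int(u)+2];a=a[a>0];d=np.median(a) if a.size else np.nan
    c=np.array([(u-K[0,2])/K[0,0],(v-K[1,2])/K[1,1],1])*d
    return Rm.T@(c-np.ravel(p["tvec"]))
def cloud(p):
    K=np.array(p["intrinsics"]);Rm=R.from_rotvec(np.ravel(p["rvec"])).as_matrix();d=p["range_z"]
    v,u=np.mgrid[:384,:512]
    c=np.dstack([(u-K[0,2])/K[0,0]*d,(v-K[1,2])/K[1,1]*d,d])-np.ravel(p["tvec"])
    q=c@Rm; q[d<=0]=np.nan
    return q
def save(p,name,crop=None,s=1):
    im=p["pixels"][:,:,::-1]
    if crop: a,b,c,d=crop; im=im[b:d,a:c]
    cv2.imwrite("pics/"+name,cv2.resize(im,None,fx=s,fy=s,interpolation=cv2.INTER_CUBIC))
E
python3 - <<'E'
from h import *
np.set_printoptions(precision=3,suppress=True)
s=cam("scene");t=cam("top")
im=np.vstack([s["pixels"],t["pixels"]])
cv2.imwrite("pics/a.png",cv2.resize(np.hstack([s["pixels"],t["pixels"]])[:,:,::-1],(800,300)))
save(s,"s.png",s=1.5);save(t,"t.png",s=1.5)
for nm,p in(("scene",s),("top",t)):
    for th in["dipper","dipper_eye","hook_stand","hook_seat","drying_box","lid_bar","lid_axis","jar_a","tealight","brush"]:
        for r in landmark_of(p,th)[:4]: print(nm,th,round(r["confidence"],2),np.round(r["centre"]),w(p,*r["centre"]))
o=get_obs();print(o["clock"],o["eef_pos"],o["tool_rot"]);import workcell;print(grip_point_offset)
np.savez("shots.npz",s=cloud(s),t=cloud(t),sp=s["pixels"],tp=t["pixels"])
E
```

```text
scene dipper 0.96 [221. 172.] [ 0.567 -0.12   0.162]
scene dipper 0.76 [210. 152.] [ 0.547 -0.161  0.211]
scene dipper 0.74 [291. 205.] [0.509 0.078 0.03 ]
scene dipper_eye 0.77 [208. 127.] [ 0.284 -0.324  0.001]
scene dipper_eye 0.7 [293. 178.] [0.383 0.04  0.001]
scene dipper_eye 0.68 [216. 145.] [ 0.545 -0.139  0.247]
scene dipper_eye 0.62 [320. 191.] [0.552 0.165 0.201]
scene hook_stand 0.75 [368. 202.] [0.397 0.291 0.019]
scene hook_stand 0.68 [311. 250.] [0.631 0.183 0.026]
scene hook_stand 0.34 [318. 190.] [ 0.397  0.132 -0.   ]
scene hook_seat 0.83 [315. 193.] [ 0.415  0.126 -0.   ]
scene hook_seat 0.74 [387. 114.] [0.289 0.266 0.284]
scene drying_box 0.73 [216. 200.] [ 0.636 -0.104  0.123]
scene lid_bar 0.91 [238. 149.] [ 0.432 -0.13   0.119]
scene lid_axis 0.56 [196. 201.] [ 0.66  -0.156  0.124]
scene lid_axis 0.28 [220. 171.] [ 0.564 -0.124  0.163]
scene jar_a 0.82 [146. 164.] [ 0.555 -0.398  0.06 ]
scene jar_a 0.79 [398. 256.] [0.572 0.414 0.052]
scene tealight 0.47 [296. 175.] [0.38  0.047 0.012]
scene brush 0.66 [250. 161.] [ 0.385 -0.113  0.017]
top dipper 0.79 [334. 2
[... 322 characters left out ...]
0.618 0.17  0.011]
top hook_stand 0.59 [156. 242.] [0.393 0.285 0.104]
top hook_seat 0.8 [147. 280.] [0.296 0.265 0.285]
top hook_seat 0.67 [196. 188.] [0.548 0.16  0.203]
top drying_box 0.97 [299. 192.] [ 0.538 -0.128  0.251]
top drying_box 0.53 [284. 252.] [ 0.371 -0.106  0.012]
top lid_bar 0.79 [292. 233.] [ 0.43  -0.12   0.122]
top lid_axis 0.82 [309. 158.] [ 0.658 -0.17   0.123]
top lid_axis 0.63 [286. 252.] [ 0.371 -0.112  0.014]
top jar_a 0.81 [122. 190.] [0.545 0.394 0.11 ]
top jar_a 0.64 [382. 207.] [ 0.519 -0.397  0.096]
top tealight 0.58 [236. 250.] [0.374 0.046 0.015]
top brush 0.63 [287. 252.] [ 0.371 -0.116  0.017]
1.1 [ 0.181 -0.466  0.231] [ 0.983  0.184 -0.     0.   ]
0.0187
```

View pics/s.png

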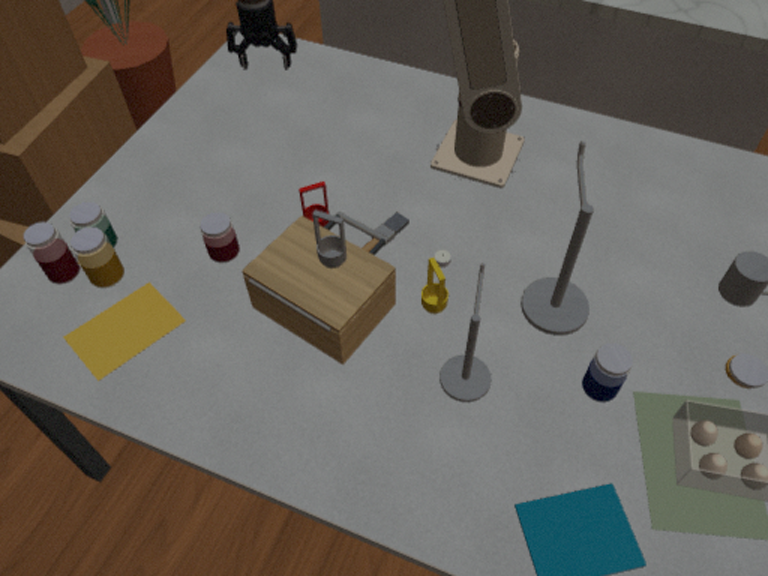

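View pics/t.png

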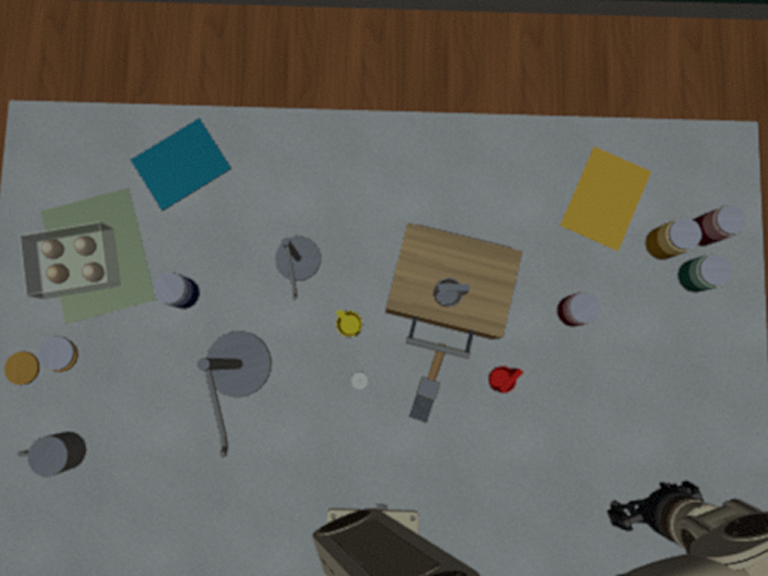

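Scene picture: the steel dipper is on the lid at about (221,165), with the red one at (210,137) on the table in front of the box and the yellow one at (290,195). The small stand's foot is at (311,250) and the big stand's at (370,203). The dipper I want is the grey one standing on the lid. The stand is the one with the smaller foot and its bar at about 0.20 m; the other's bar is at about 0.285 m.

Run:
```python
from h import *
np.set_printoptions(precision=4,suppress=True)
z=np.load("shots.npz")
def sel(c,x0,x1,y0,y1,z0,z1):
    m=(c[...,0]>x0)&(c[...,0]<x1)&(c[...,1]>y0)&(c[...,1]<y1)&(c[...,2]>z0)&(c[...,2]<z1);return c[m]
for k in "ts":
    c=z[k];print(k)
    lid=sel(c,.42,.72,-.32,.03,.118,.135)
    r=cv2.minAreaRect(lid[:,:2].astype(np.float32)*1000);print("lid+bar",r,lid[:,2].mean())
    lid=lid[lid[:,0]>.47]
    for nm,q in (("hook",sel(c,.46,.66,.08,.24,.185,.235)),("arch",sel(c,.45,.62,-.22,-.05,.232,.27)),("bar",sel(c,.38,.50,-.22,-.03,.1,.135)),("foot",sel(c,.5,.72,.08,.28,.004,.02)),("cup",sel(c,.45,.62,-.22,-.05,.15,.172))):
        if len(q)<5: print(nm,len(q));continue
        m=q.mean(0);u,s,v=np.linalg.svd(q[:,:2]-m[:2]);print(nm,len(q),"mean",m,"yaw",np.degrees(np.arctan2(v[0,1],v[0,0])),"sd",s/np.sqrt(len(q)),"min",q.min(0),"max",q.max(0))
a=cv2.resize(z["sp"][100:290,190:350,::-1],None,fx=3,fy=3,interpolation=cv2.INTER_CUBIC)
cv2.imwrite("pics/c1.png",a)
```

```text
t
lid+bar ((544.5759887695312, -144.1537322998047), (240.16653442382812, 239.5845184326172), 77.52179718017578) 0.12557874702919064
hook 131 mean [0.5795 0.1699 0.2065] yaw -167.9261788079963 sd [0.0358 0.0029] min [0.5144 0.1522 0.1878] max [0.6288 0.1871 0.2283]
arch 100 mean [ 0.54   -0.1345  0.2503] yaw -89.80223414143019 sd [0.0174 0.0036] min [ 0.5341 -0.1629  0.2381] max [ 0.5456 -0.1054  0.2572]
bar 666 mean [ 0.4677 -0.1455  0.1233] yaw -82.77082241272494 sd [0.0464 0.0253] min [ 0.4144 -0.2197  0.1001] max [ 0.4999 -0.0556  0.1329]
foot 808 mean [0.6158 0.1779 0.0096] yaw 156.1748150276039 sd [0.0447 0.0404] min [0.5003 0.0805 0.004 ] max [0.7193 0.28   0.0196]
cup 67 mean [ 0.5416 -0.1355  0.1641] yaw 173.87371748286563 sd [0.0207 0.0163] min [ 0.5133 -0.1621  0.1514] max [ 0.5668 -0.1076  0.1716]
s
lid+bar ((546.6459350585938, -143.1366424560547), (243.7019805908203, 240.46066284179688), 77.18408203125) 0.12432780433272668
hook 167 mean [0.5848 0.1718 0.2045] yaw 12.22128980566643 sd [0.0419 0.0032] min [0.5142 0.1541 0.186 ] max [0.6341 0.1884 0.2264]
arch 111 mean [ 0.5433 -0.1324  0.2471] yaw 90.33342436683435 sd [0.0187 0.0043] min [ 0.5333 -0.1626  0.2322] max [ 0.5502 -0.1048  0.2532]
bar 366 mean [ 0.4616 -0.1306  0.1212] yaw 94.39831837409771 sd [0.0504 0.0236] min [ 0.4157 -0.2192  0.1086] max [ 0.4999 -0.0536  0.1289]
foot 791 mean [0.6292 0.1814 0.0102] yaw 52.34029638925009 sd [0.0295 0.0284] min [0.5025 0.0803 0.004 ] max [0.7094 0.2782 0.0187]
cup 159 mean [ 0.5455 -0.1338  0.1605] yaw 40.04485925703273 sd [0.0218 0.0152] min [ 0.514  -0.1604  0.1501] max [ 0.5728 -0.1041  0.1714]
```

View pics/c1.png

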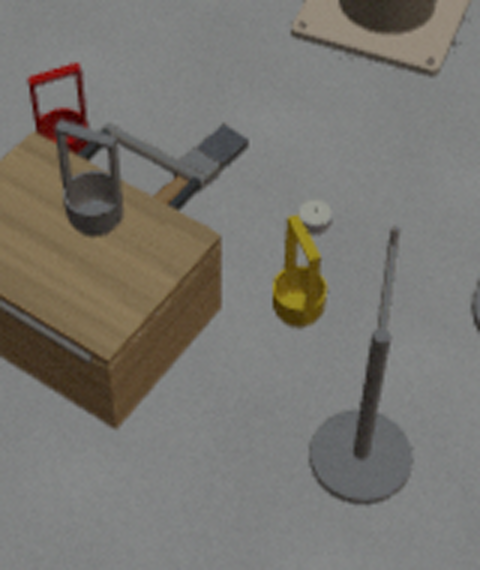

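The crop confirms both: the steel dipper on the lid at crop (90,180), and the small stand at crop (360,440), whose hook tip is at (393,232). I'll lift off first and watch which way joint 6 turns.

Call:
arm_command([
  [0,0,-2],
  [0,0,-4],
  [0,0,-7],
  [0,0,-8],
  [0,0,-8],
], spin=[5,10,15,21,21], jaw=8.5)

```text
clock: 1.72
eef_pos: [0.1814, -0.4665, 0.3122]
tool_rot: [1.0, 0.003, 0.0, 0.001]
ft_force: [0.7, 0.0, -1.4]
grip_width: 0.0851
grasp_force: 0.0
```

```bash
cat >> h.py <<'E'
def pose():
    o=get_obs();M=R.from_quat(o["tool_rot"]).as_matrix()
    return np.array(o["eef_pos"]),M,o
def to(x,y,z,yaw):
    "slide cm, spin deg to reach TCP target, tool x at yaw"
    p,M,o=pose();yw=np.degrees(np.arctan2(M[1,0],M[0,0]))
    print("t",o["clock"],"tcp",np.round(p,4),"yaw",round(yw,2),"f",np.round(o["ft_force"],1),"w",round(o["grip_width"],4),"gf",round(o["grasp_force"],1))
    print(" slide",np.round(M.T@(np.array([x,y,z])-p)*100,2),"spin",round((yw-yaw+180)%360-180,1))
E
python3 -c "
from h import *
to(.5415,-.1335,.3,0);print(np.round(get_obs()['joint_pos'],3))"
```

```text
t 1.725 tcp [ 0.1814 -0.4665  0.3122] yaw 0.31 f [ 0.7  0.  -1.4] w 0.0851 gf 0.0
 slide [ 36.19 -33.11   1.18] spin 0.3
[-1.2    0.221  0.188  1.536 -0.     1.936]
```

Call:
arm_command([
  [4,-3.5,0],
  [8,-7,0],
  [12,-11,0],
  [16,-14.5,0],
  [20,-18,0],
], spin=[-10,-20,-30,-40,-50])

```text
clock: 2.35
eef_pos: [0.3812, -0.2836, 0.3104]
tool_rot: [0.904, 0.428, -0.0, -0.0]
ft_force: [1.9, -0.7, 0.1]
grip_width: 0.0848
grasp_force: 0.0
```

```bash
python3 -c "
from h import *
to(.5415,-.1335,.3,180);print(np.round(get_obs()['joint_pos'],3))"
```

```text
t 2.35 tcp [ 0.3812 -0.2836  0.3104] yaw 50.68 f [ 1.9 -0.7  0.1] w 0.0848 gf 0.0
 slide [21.77  2.89  1.04] spin -129.3
[-0.64   0.172  0.122  1.522 -0.     1.617]
```

Call:
arm_command([
  [4,0.5,0],
  [8,1,0],
  [12,1.6,0],
  [17,2.3,0],
  [21.8,2.9,0],
], spin=[-10,-20,-30,-40,-50])

```text
clock: 2.98
eef_pos: [0.5428, -0.1349, 0.3102]
tool_rot: [0.638, 0.77, -0.0, -0.001]
ft_force: [0.7, 0.2, -0.2]
grip_width: 0.0852
grasp_force: 0.0
```

Call:
arm_command([
  [0,0,0],
  [0,0,0],
  [0,0,0],
  [0,0,0],
  [0,0,0],
], spin=[-10,-20,-30,-40,-50])

```text
clock: 3.6
eef_pos: [0.5417, -0.136, 0.3101]
tool_rot: [0.253, 0.967, -0.0, -0.001]
ft_force: [1.1, -0.2, -0.3]
grip_width: 0.0851
grasp_force: 0.0
```

Call:
arm_command([
  [0,0,0],
  [0,0,0],
  [0,0,0],
  [0,0,0],
  [0,0,0],
], spin=[-10,-20,-29.3,-29.3,-29.3])

```text
clock: 4.22
eef_pos: [0.5419, -0.1361, 0.3107]
tool_rot: [0.005, 1.0, 0.0, -0.0]
ft_force: [-0.4, -0.4, 0.0]
grip_width: 0.0849
grasp_force: 0.0
```

Run:
```python
from h import *
np.set_printoptions(precision=4,suppress=True)
to(.5415,-.1335,.212,180);print(np.round(get_obs()['joint_pos'],3))
p=cam("wrist");save(p,"w1.png",s=1.2)
c=cloud(p)
m=(c[...,2]>.242)&(c[...,2]<.262)&(abs(c[...,0]-.54)<.05)&(abs(c[...,1]+.134)<.05)
q=c[m];print(len(q))
if len(q)>5:
    print(q.mean(0),cv2.minAreaRect(q[:,:2].astype(np.float32)*1000))
for r in landmark_of(p,"dipper_eye")[:2]+landmark_of(p,"lid_bar")[:2]: print(r,w(p,*r["centre"]))
```

```text
t 4.225 tcp [ 0.5419 -0.1361  0.3107] yaw 179.46 f [-0.4 -0.4  0. ] w 0.0849 gf 0.0
 slide [0.04 0.25 9.87] spin -0.5
[-0.246  0.347  0.355  1.58   0.    -0.237]
1384
[ 0.5419 -0.1358  0.2503] ((542.4998779296875, -135.80369567871094), (12.893706321716309, 57.057456970214844), 0.555878758430481)
{'centre': [253.4, 208.8], 'confidence': 0.78} [ 0.544  -0.1368  0.2506]
{'centre': [121.8, 9.3], 'confidence': 0.61} [ 0.3787 -0.2656  0.1248]
{'centre': [272.5, 72.2], 'confidence': 0.69} [ 0.4379 -0.1161  0.1242]
```

View pics/w1.png

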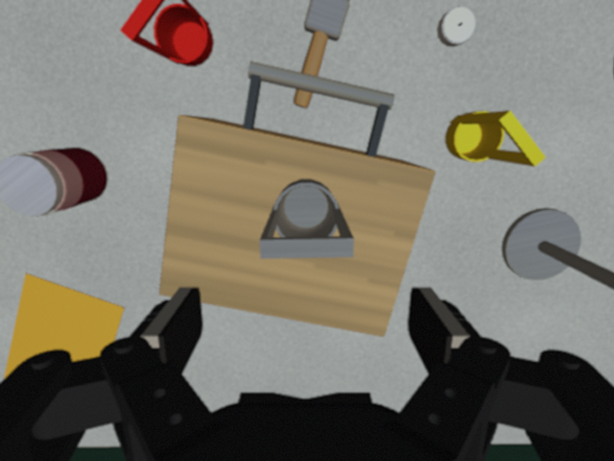

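The wrist view shows the steel arch at (306,247), parallel to the finger line and centred under it at (0.542,-0.136). I go down 9.8 cm and grip.

Call:
arm_command([
  [0,0,3],
  [0,0,6],
  [0,0,8],
  [0,0,9.7],
  [0,0,9.7],
], spin=[0,0,0,0,0])

```text
clock: 5.0
eef_pos: [0.5411, -0.1359, 0.2129]
tool_rot: [0.004, 1.0, 0.0, -0.002]
ft_force: [0.5, -0.2, -0.3]
grip_width: 0.0848
grasp_force: 0.0
```

Call:
arm_command([
  [0,0,0],
  [0,0,0],
  [0,0,0],
  [0,0,0],
  [0,0,0],
], spin=[0,0,0,0,0], jaw=4.5)

```text
clock: 5.62
eef_pos: [0.5427, -0.1362, 0.2153]
tool_rot: [0.004, 1.0, -0.0, 0.001]
ft_force: [-0.9, 0.7, 6.1]
grip_width: 0.0563
grasp_force: 64.5
```

Call:
arm_command([
  [0,0,-0.5],
  [0,0,-2],
  [0,0,-5],
  [0,0,-9],
  [0,0,-9],
], spin=[0,0,0,0,0])

```text
clock: 6.25
eef_pos: [0.5438, -0.1366, 0.3086]
tool_rot: [0.004, 1.0, -0.001, 0.004]
ft_force: [0.3, -0.8, -0.7]
grip_width: 0.0557
grasp_force: 64.2
```

Run:
```python
from h import *
np.set_printoptions(precision=4,suppress=True)
to(.477,.148,.3,-167.9)
p=cam("wrist")
c=cloud(p)
M=pose()[0]
m=(c[...,2]>M[2]+.005)&(c[...,2]<M[2]+.06)&(abs(c[...,0]-M[0])<.02)&(abs(c[...,1]-M[1])<.026)
q=c[m];print(len(q),np.nanmedian(q,0),cv2.minAreaRect(q[:,:2].astype(np.float32)*1000))
# hook from wrist
q=c[(c[...,2]>.185)&(c[...,2]<.235)&(c[...,1]>.1)&(c[...,0]>.45)];print(len(q))
t=cam("top");s=cam("scene");save(s,"s2.png",(180,60,360,290),2.5)
```

```text
t 6.25 tcp [ 0.5438 -0.1366  0.3086] yaw 179.54 f [ 0.3 -0.8 -0.7] w 0.0557 gf 64.2
 slide [ 6.91 28.41  0.75] spin -12.6
4346 [ 0.5415 -0.1355  0.3432] ((540.9334106445312, -136.35935974121094), (18.828332901000977, 51.976131439208984), 0.3838328421115875)
0
```

View pics/s2.png

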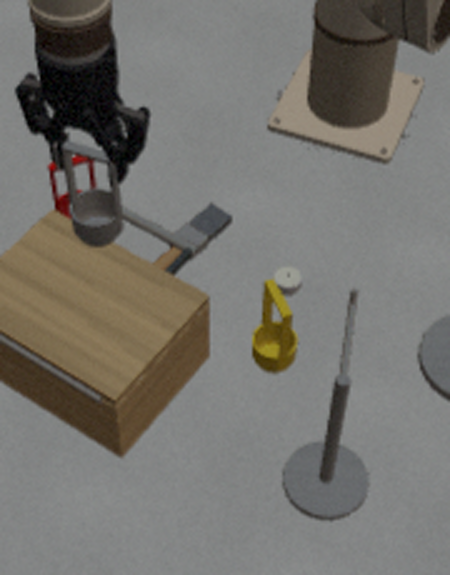

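The dipper hangs upright in the grip at (95,195) in the crop. I carry it high to a point in front of the hook's tip.

Call:
arm_command([
  [0.6,3,0],
  [1.6,8,0],
  [2.7,13.5,0],
  [3.8,19,0],
  [4.8,24,0],
], spin=[0,-3,-6,-9,-12.6])

```text
clock: 7.02
eef_pos: [0.4946, 0.1058, 0.3027]
tool_rot: [-0.107, 0.994, -0.0, -0.002]
ft_force: [0.8, -1.0, -1.4]
grip_width: 0.056
grasp_force: 64.2
```

```bash
python3 -c "
from h import *
to(.4885,.1504,.3,-167.9)"
```

```text
t 7.025 tcp [0.4946 0.1058 0.3027] yaw -167.73 f [ 0.8 -1.  -1.4] w 0.056 gf 64.2
 slide [-0.35  4.49  0.27] spin 0.2
```

Call:
arm_command([
  [0,1.5,0],
  [-0.2,3,0],
  [-0.4,4.5,0],
  [-0.4,4.5,0],
  [-0.4,4.5,0],
], spin=[0,0,0,0,0])

```text
clock: 7.65
eef_pos: [0.4907, 0.1483, 0.3042]
tool_rot: [-0.105, 0.994, -0.0, -0.0]
ft_force: [0.6, -0.1, -0.6]
grip_width: 0.0562
grasp_force: 64.4
```

Run:
```python
from h import *
np.set_printoptions(precision=4,suppress=True)
to(.4885,.1504,.21,-167.9)
for n in("wrist","scene","top"):
    p=cam(n);c=cloud(p);M=pose()[0]
    q=c[(c[...,2]>.19)&(c[...,2]<.235)&(abs(c[...,1]-.167)<.03)&(c[...,0]>.47)&(c[...,0]<.62)]
    if len(q)>20:
        q=q[np.isfinite(q[:,0])];m=q.mean(0);v=np.linalg.svd(q[:,:2]-m[:2],full_matrices=False)[2][0];v*=np.sign(v[0]);print(n,"hook",len(q),m,np.degrees(np.arctan2(v[1],v[0])),"y at .552",m[1]+(.552-m[0])*v[1]/v[0],q.min(0),q.max(0))
        lev=q[(q[:,0]>.54)];print(" level top z",np.percentile(lev[:,2],[50,90]))
    q=c[(c[...,2]>M[2]+.025)&(c[...,2]<M[2]+.045)&(abs(c[...,0]-M[0])<.02)&(abs(c[...,1]-M[1])<.026)]
    if len(q)>5: print(n,"arch",len(q),np.median(q,0),np.percentile(q[:,2],[5,95]),cv2.minAreaRect(q[:,:2].astype(np.float32)*1000))
    for r in landmark_of(p,"hook_seat")[:2]: print(n,r,w(p,*r["centre"]))
    if n=="wrist": save(p,"w2.png",s=1.2)
```

```text
t 7.65 tcp [0.4907 0.1483 0.3042] yaw -167.92 f [ 0.6 -0.1 -0.6] w 0.0562 gf 64.4
 slide [0.17 0.25 9.42] spin -0.0
wrist hook 2691 [0.5122 0.1571 0.218 ] 10.12048045330991 y at .552 0.1642503612833235 [0.4703 0.137  0.1905] [0.6199 0.1839 0.2349]
 level top z [0.2031 0.2104]
wrist arch 4257 [0.4888 0.1499 0.339 ] [0.3348 0.3401] ((490.5160217285156, 148.06024169921875), (17.89182472229004, 59.96230697631836), 18.882837295532227)
wrist {'centre': [256.3, 255.8], 'confidence': 0.88} [0.5513 0.163  0.2036]
scene hook 198 [0.5282 0.1611 0.2135] 10.194168508313558 y at .552 0.16533762493911205 [0.47   0.1371 0.1963] [0.6186 0.1843 0.2349]
 level top z [0.2015 0.204 ]
scene arch 111 [0.4921 0.146  0.3373] [0.3328 0.3408] ((490.865478515625, 146.22872924804688), (19.309001922607422, 56.59183883666992), 21.030595779418945)
scene {'centre': [386.7, 116.2], 'confidence': 0.76} [0.2966 0.2682 0.2848]
scene {'centre': [316.7, 191.1], 'confidence': 0.57} [ 0.4037  0.1291 -0.0018]
top hook 56 [0.5649 0.1641 0.2074] 15.806657553171576 y at .552 0.16043248132142596 [0.4711 0.1378 0.1967] [0.6198 0.1864 0.2214]
 level top z [0.2033 0.2085]
top {'centre': [194.9, 186.2], 'confidence': 0.77} [0.4945 0.1004 0.6881]
top {'centre': [145.2, 281.2], 'confidence': 0.77} [0.2935 0.2689 0.2858]
```

View pics/w2.png

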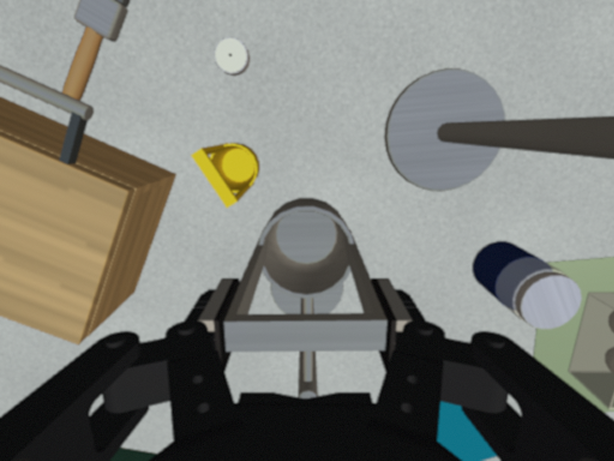

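The wrist view shows the hook's bar at (307,300–395), centred in the arch's opening, and the yellow dipper well clear at (230,170). Next: lower 9.4 cm in front of the tip, then thread the opening along the bar.

Call:
arm_command([
  [0.1,0.2,3],
  [0.2,0.2,6],
  [0.2,0.2,8],
  [0.2,0.2,9.4],
  [0.2,0.2,9.4],
], spin=[0,0,0,0,0])

```text
clock: 8.57
eef_pos: [0.4876, 0.1504, 0.2095]
tool_rot: [-0.106, 0.994, -0.0, -0.001]
ft_force: [0.7, -0.3, -1.2]
grip_width: 0.0559
grasp_force: 64.5
```

Run:
```python
from h import *
to(.552,.164,.21,-167.9)
p=cam("scene");save(p,"s3.png",(250,90,370,280),3)
```

```text
t 8.575 tcp [0.4876 0.1504 0.2095] yaw -167.87 f [ 0.7 -0.3 -1.2] w 0.0559 gf 64.5
 slide [-6.59 -0.02 -0.07] spin 0.0
```

View pics/s3.png

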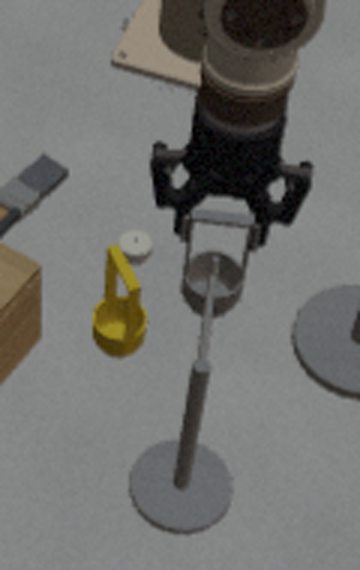

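The tip, at crop (215,260), points into the opening midway between the legs. I thread 6.5 cm along the bar.

Call:
arm_command([
  [-1,0,-0.1],
  [-2.5,0,-0.1],
  [-4,0,-0.1],
  [-5.5,0,-0.1],
  [-6.5,0,-0.1],
], spin=[0,0,0,0,0])

```text
clock: 9.25
eef_pos: [0.5533, 0.1647, 0.2121]
tool_rot: [-0.106, 0.994, 0.0, 0.001]
ft_force: [0.5, 0.1, -1.4]
grip_width: 0.0558
grasp_force: 64.6
```

Call:
arm_command([
  [0,0,0.7],
  [0,0,1.4],
  [0,0,2.0],
  [0,0,2.6],
  [0,0,2.8],
], spin=[0,0,0,0,0])

```text
clock: 9.88
eef_pos: [0.5512, 0.1642, 0.1827]
tool_rot: [-0.106, 0.994, -0.0, -0.0]
ft_force: [-0.2, -0.0, -1.0]
grip_width: 0.0559
grasp_force: 64.6
```

Run:
```python
from h import *
np.set_printoptions(precision=4,suppress=True)
to(.552,.164,.174,-167.9)
p=cam("scene");save(p,"s4.png",(250,90,370,280),3)
c=cloud(p);M=pose()[0]
q=c[(c[...,2]>.19)&(c[...,2]<.25)&(abs(c[...,0]-M[0])<.012)&(abs(c[...,1]-M[1])<.035)];print(len(q),np.percentile(q,[5,50,95],axis=0))
```

```text
t 9.875 tcp [0.5512 0.1642 0.1827] yaw -167.85 f [-0.2 -0.  -1. ] w 0.0559 gf 64.6
 slide [-0.08 -0.04  0.87] spin 0.0
157 [[0.5438 0.1404 0.1982]
 [0.5537 0.1692 0.2157]
 [0.5608 0.1979 0.2376]]
```

View pics/s4.png

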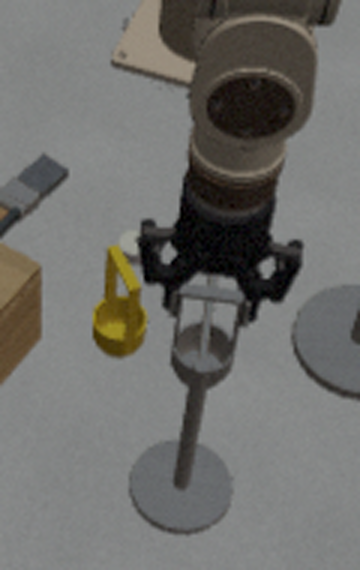

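The opening is now over the bar, at crop (207,310), centred. I lower it until it touches.

Call:
arm_command([
  [0,0,0.3],
  [0,0,0.6],
  [0,0,0.8],
  [0,0,0.9],
  [0,0,0.9],
], spin=[0,0,0,0,0])

```text
clock: 10.55
eef_pos: [0.5516, 0.1643, 0.1743]
tool_rot: [-0.106, 0.994, -0.0, -0.0]
ft_force: [1.0, 0.5, -1.1]
grip_width: 0.056
grasp_force: 64.6
```

Call:
arm_command([
  [0,0,0.1],
  [0,0,0.2],
  [0,0,0.3],
  [0,0,0.3],
  [0,0,0.3],
], spin=[0,0,0,0,0])

```text
clock: 11.18
eef_pos: [0.5519, 0.1644, 0.1733]
tool_rot: [-0.106, 0.994, 0.0, 0.001]
ft_force: [-2.6, -1.2, 7.6]
grip_width: 0.0561
grasp_force: 65.6
```

Contact: 7.6 N up, with the bar on the hook. I ease off slightly and open.

Call:
arm_command([
  [0,0,-0.1],
  [0,0,-0.1],
  [0,0,-0.1],
  [0,0,-0.1],
  [0,0,-0.1],
], spin=[0,0,0,0,0], jaw=7.5)

```text
clock: 11.8
eef_pos: [0.5516, 0.1643, 0.1721]
tool_rot: [-0.106, 0.994, -0.0, -0.0]
ft_force: [0.0, -0.3, -0.7]
grip_width: 0.075
grasp_force: 0.0
```

Call:
arm_command([
  [0,0,-0.7],
  [0,0,-2],
  [0,0,-4],
  [0,0,-7],
  [0,0,-10],
], spin=[0,0,0,0,0])

```text
clock: 12.42
eef_pos: [0.5517, 0.1643, 0.2744]
tool_rot: [-0.106, 0.994, 0.0, 0.001]
ft_force: [1.0, 0.0, 0.4]
grip_width: 0.0751
grasp_force: 0.0
```

Run:
```python
from h import *
np.set_printoptions(precision=4,suppress=True)
to(.4375,-.118,.28,77.4);print(np.round(get_obs()['joint_pos'],3))
p=cam("scene");save(p,"s5.png",(250,90,370,280),3)
```

```text
t 12.425 tcp [0.5517 0.1643 0.2744] yaw -167.86 f [1.  0.  0.4] w 0.0751 gf 0.0
 slide [ 17.1  -25.19  -0.59] spin 114.7
[ 0.289  0.383  0.313  1.5   -0.     0.078]
```

View pics/s5.png

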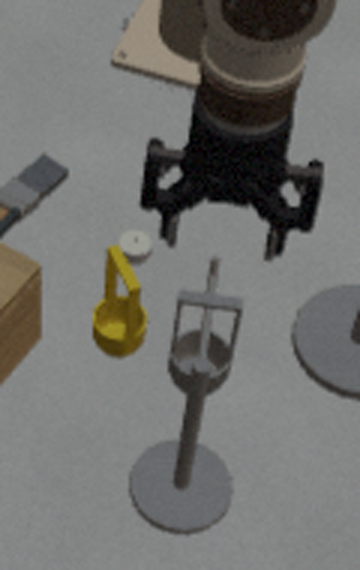

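The dipper hangs freely on the hook, at crop (205,345). Now to the lid bar.

Call:
arm_command([
  [1,-2,-1],
  [3,-5,-2],
  [6,-9,-2],
  [9,-13,-2],
  [11,-17,-2],
], spin=[10,20,30,40,50], jaw=4.5)

```text
clock: 13.1
eef_pos: [0.479, -0.0263, 0.2935]
tool_rot: [0.327, 0.945, 0.0, 0.001]
ft_force: [0.8, 0.5, 0.7]
grip_width: 0.0447
grasp_force: 0.0
```

```bash
python3 -c "
from h import *
to(.4375,-.118,.27,77.4);print(np.round(get_obs()['joint_pos'],3))"
```

```text
t 13.1 tcp [ 0.479  -0.0263  0.2935] yaw 141.83 f [0.8 0.5 0.7] w 0.0447 gf 0.0
 slide [-2.4  -9.78  2.35] spin 64.4
[-0.055  0.18   0.089  1.478 -0.     0.611]
```

Call:
arm_command([
  [-0.6,-2.4,0.6],
  [-1.2,-5,1.2],
  [-1.8,-7.5,1.8],
  [-2.4,-9.8,2.3],
  [-2.4,-9.8,2.3],
], spin=[10,20,30,40,50])

```text
clock: 13.72
eef_pos: [0.438, -0.1184, 0.2699]
tool_rot: [0.697, 0.717, 0.0, 0.0]
ft_force: [0.3, 0.5, 0.0]
grip_width: 0.0451
grasp_force: 0.0
```

Call:
arm_command([
  [0,0,0],
  [0,0,0],
  [0,0,0],
  [0,0,0],
  [0,0,0],
], spin=[7,14.4,14.4,14.4,14.4])

```text
clock: 14.35
eef_pos: [0.4387, -0.1171, 0.2695]
tool_rot: [0.778, 0.628, 0.0, 0.0]
ft_force: [-0.3, 0.2, 0.4]
grip_width: 0.0449
grasp_force: 0.0
```

Run:
```python
from h import *
np.set_printoptions(precision=4,suppress=True)
to(.4375,-.118,.27,77.4)
for n in("wrist","top"):
    p=cam(n);c=cloud(p);M=pose()[0]
    q=c[(c[...,2]>.095)&(c[...,2]<.14)&(c[...,0]>.39)&(c[...,0]<.7)&(c[...,1]>-.33)&(c[...,1]<.03)]
    print(n,len(q),cv2.minAreaRect(q[q[:,2]>.118][:,:2].astype(np.float32)*1000))
    d=np.array([np.cos(np.radians(-12.6)),np.sin(np.radians(-12.6))]);e=np.array([-d[1],d[0]])
    r=(q[:,:2]-[.4375,-.118]);a=r@d;b=r@e
    k=(a<.02)&(abs(b)<.05);s=q[k];print("bar",k.sum(),"a",np.percentile(a[k],[2,50,98]),s.mean(0),"zmax",np.percentile(s[:,2],95))
    if k.sum()>5:
        v=np.linalg.svd(s[:,:2]-s[:,:2].mean(0),full_matrices=False)[2][0];print(" yaw",np.degrees(np.arctan2(v[1],v[0])))
    for r in landmark_of(p,"lid_bar")[:1]: print(r,w(p,*r["centre"]))
    if n=="wrist": save(p,"w3.png",s=1.2)
```

```text
t 14.35 tcp [ 0.4387 -0.1171  0.2695] yaw 77.8 f [-0.3  0.2  0.4] w 0.0449 gf 0.0
 slide [-0.11 -0.1  -0.05] spin 0.4
wrist 42377 ((536.9267578125, -171.26107788085938), (294.58551025390625, 241.8353271484375), 77.55107879638672)
bar 1270 a [-0.0071 -0.0008  0.0057] [ 0.4373 -0.1156  0.123 ] zmax 0.12494063294800388
 yaw -102.63130438798389
{'centre': [250.7, 181.8], 'confidence': 0.88} [ 0.4359 -0.1195  0.1244]
top 3904 ((537.5081787109375, -168.71859741210938), (292.00408935546875, 239.73179626464844), 77.3023452758789)
bar 53 a [-0.0095 -0.0034  0.0032] [ 0.4413 -0.0849  0.1227] zmax 0.1276238216274474
 yaw -104.70682668320975
{'centre': [290.5, 230.8], 'confidence': 0.64} [ 0.4222 -0.0661  0.6902]
```

View pics/w3.png

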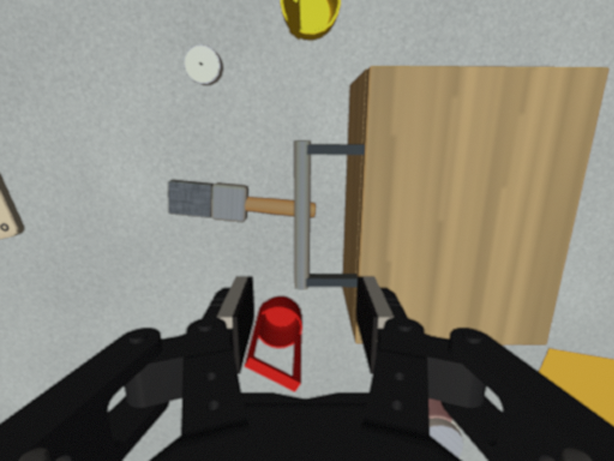

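The wrist view shows the bar at (302,213) parallel to the pads, with brackets at (335,148) and (335,280). The bar's middle is about (0.4365,-0.118).

Call:
arm_command([
  [0,-0.2,4],
  [0,-0.2,8],
  [0,-0.2,12],
  [0,-0.2,15],
  [0,-0.2,15],
], spin=[0.2,0.2,0.2,0.2,0.2])

```text
clock: 15.18
eef_pos: [0.4346, -0.1161, 0.1173]
tool_rot: [0.78, 0.626, -0.002, -0.002]
ft_force: [0.1, 0.8, -0.4]
grip_width: 0.0453
grasp_force: 0.0
```

Call:
arm_command([
  [0,0,1],
  [0,0,1.9],
  [0,0,1.9],
  [0,0,1.9],
  [0,0,1.9],
], spin=[0,0,0,0,0])

```text
clock: 15.8
eef_pos: [0.4371, -0.1168, 0.1007]
tool_rot: [0.78, 0.626, 0.0, 0.0]
ft_force: [0.2, 0.5, -0.3]
grip_width: 0.0449
grasp_force: 0.0
```

Call:
arm_command([
  [0,0,0],
  [0,0,0],
  [0,0,0],
  [0,0,0],
  [0,0,0],
], spin=[0,0,0,0,0], jaw=0.5)

```text
clock: 16.42
eef_pos: [0.4362, -0.1166, 0.1002]
tool_rot: [0.78, 0.626, -0.0, -0.0]
ft_force: [-3.7, 0.8, 2.5]
grip_width: 0.0122
grasp_force: 58.4
```

Run:
```python
from h import *
to(.4367,-.1178,.0998,77.4)
th=np.radians([0,3,6,9,12,16,20,25,30,35,40,45,50,55,60,65,70,74,77,62])
for t in th: print(round(np.degrees(t)),"y",round((.23-(.23*np.cos(t)-.008*np.sin(t)))*100,2),"z",round(-(.23*np.sin(t)+.008*np.cos(t)-.008)*100,2))
```

```text
t 16.425 tcp [ 0.4362 -0.1166  0.1002] yaw 77.54 f [-3.7  0.8  2.5] w 0.0122 gf 58.4
 slide [-0.1   0.07  0.04] spin 0.1
0 y 0.0 z -0.0
3 y 0.07 z -1.2
6 y 0.21 z -2.4
9 y 0.41 z -3.59
12 y 0.67 z -4.76
16 y 1.11 z -6.31
20 y 1.66 z -7.82
25 y 2.49 z -9.65
30 y 3.48 z -11.39
35 y 4.62 z -13.05
40 y 5.9 z -14.6
45 y 7.3 z -16.03
50 y 8.83 z -17.33
55 y 10.46 z -18.5
60 y 12.19 z -19.52
65 y 14.0 z -20.38
70 y 15.89 z -21.09
74 y 17.43 z -21.53
77 y 18.61 z -21.79
62 y 12.91 z -19.88
```

Gripped, 58 N. Raising along the arc.

Call:
arm_command([
  [0,0.1,-1.2],
  [0,0.2,-2.4],
  [0,0.4,-3.6],
  [0,0.7,-4.8],
  [0,1.1,-6.3],
], spin=[0,0,0,0,0])

```text
clock: 17.05
eef_pos: [0.4463, -0.1189, 0.1637]
tool_rot: [0.78, 0.626, -0.001, -0.001]
ft_force: [-3.2, -0.3, -3.0]
grip_width: 0.0117
grasp_force: 58.3
```

```bash
cat >> h.py <<'E'
def ang():
    p,M,o=pose();d=np.array([np.cos(np.radians(-12.6)),np.sin(np.radians(-12.6))])
    h=np.array([.4364,-.1167])+.23*d
    a=(h-p[:2])@d; b=(p[2]-.1001)+.1185-.1105
    print("t",o["clock"],"angle",np.round(np.degrees(np.arctan2(b,a))-2,2),"r",np.hypot(a,b),"f",np.round(o["ft_force"],1),"w",o["grip_width"],"gf",o["grasp_force"],"vel",np.abs(o["joint_vel"]).max())
E
python3 -c "
from h import *
ang()"
```

```text
t 17.05 angle 16.04 r 0.23119945733975836 f [-3.2 -0.3 -3. ] w 0.011742750385874611 gf 58.33432137966156 vel 0.318681283479177
```

Call:
arm_command([
  [0,0.5,-1.5],
  [0,1.4,-3.3],
  [0,2.4,-5.1],
  [0,3.5,-6.7],
  [0,4.8,-8.3],
], spin=[0,0,0,0,0])

```text
clock: 17.68
eef_pos: [0.4906, -0.1287, 0.2478]
tool_rot: [0.78, 0.626, -0.002, -0.003]
ft_force: [-11.4, 2.1, 6.2]
grip_width: 0.0116
grasp_force: 58.5
```

Call:
arm_command([
  [0,1.4,-1.4],
  [0,2.9,-2.7],
  [0,4.5,-3.9],
  [0,5.4,-4.4],
  [0,6.3,-4.9],
], spin=[0,0,0,0,0])

```text
clock: 18.3
eef_pos: [0.5543, -0.1429, 0.3012]
tool_rot: [0.78, 0.626, 0.001, 0.001]
ft_force: [-12.6, 1.7, 17.0]
grip_width: 0.0115
grasp_force: 61.6
```

```bash
python3 -c "
from h import *
ang()"
```

```text
t 18.3 angle 60.41 r 0.23587628268089508 f [-12.6   1.7  17. ] w 0.011522954993825232 gf 61.59296214580536 vel 0.3203572500655245
```

The upward force is larger than expected (17 N), so I check the real lid angle from a depth plane fit.

```bash
cat >> h.py <<'E'
def lidfit():
    d=np.array([np.cos(np.radians(-12.6)),np.sin(np.radians(-12.6))]);e=np.array([-d[1],d[0]])
    hh=np.array([.4364,-.1167])+.23*d
    for n in("scene","top"):
        c=cloud(cam(n)).reshape(-1,3);c=c[np.isfinite(c[:,0])]
        a=(c[:,:2]-hh)@d;b=(c[:,:2]-hh)@e;z=c[:,2]-.1105
        # lid slab candidates in the a-z plane
        r=np.hypot(a,z);k=(abs(b)<.115)&(r>.05)&(r<.175)&(z>.03)&(a<.05)
        A=np.c_[a[k],z[k]]
        if len(A)<80: print(n,len(A));continue
        best=None;rng=np.random.default_rng(0)
        for _ in range(300):
            i,j=rng.choice(len(A),2,replace=False);t=A[j]-A[i];L=np.hypot(*t)
            if L<.04: continue
            nn=np.array([-t[1],t[0]])/L;inl=abs((A-A[i])@nn)<.003
            if best is None or inl.sum()>best.sum(): best=inl
        Q=A[best];m=Q.mean(0);v=np.linalg.svd(Q-m,full_matrices=False)[2][0];v*=np.sign(v[1]);nn=np.array([v[1],-v[0]])
        print(n,len(Q),len(A),"lid angle",round(np.degrees(np.arctan2(v[1],-v[0])),2),"plane offset from hinge mm",round(m@nn*1e3,1))
E
python3 -c "
from h import *
ang();lidfit();ang();o=get_obs();print(o['eef_pos'],o['ft_torque'])"
```

```text
t 18.3 angle 60.41 r 0.23587628268089508 f [-12.6   1.7  17. ] w 0.011522954993825232 gf 61.59296214580536 vel 0.3203572500655245
scene 2769 3049 lid angle 59.6 plane offset from hinge mm 15.0
top 490 491 lid angle 60.33 plane offset from hinge mm 14.2
t 18.4 angle 60.95 r 0.23521730821719053 f [-8.5  1.6 15.9] w 0.01167687557469852 gf 62.652329206466675 vel 0.017387971506056397
[ 0.55648688 -0.14338314  0.30157914] [0.29682386 1.7688229  0.04562488]
```

Call:
arm_command([
  [0,-0.1,-0.2],
  [0,-0.2,-0.3],
  [0,-0.2,-0.4],
  [0,-0.2,-0.4],
  [0,-0.2,-0.4],
], spin=[0,0,0,0,0])

```text
clock: 19.02
eef_pos: [0.5541, -0.1428, 0.3004]
tool_rot: [0.78, 0.626, 0.0, 0.001]
ft_force: [-3.4, -0.4, 7.1]
grip_width: 0.0116
grasp_force: 61.7
```

```bash
python3 -c "
from h import *
ang();lidfit();o=get_obs();print(o['eef_pos'],o['ft_torque'])"
```

```text
t 19.025 angle 60.28 r 0.23530172225525806 f [-3.4 -0.4  7.1] w 0.011636561194978681 gf 61.65264844894409 vel 0.0022251296843375035
scene 2793 3069 lid angle 59.69 plane offset from hinge mm 14.7
top 512 512 lid angle 59.69 plane offset from hinge mm 14.3
[ 0.55405974 -0.14280103  0.30037309] [-0.1497635   0.38532317  0.01992093]
```

The force dropped to 8 N without the pose moving, so the tool's effective radius is about 0.2355 m. I use that from here.

Call:
arm_command([
  [0,0.7,-0.4],
  [0,1.4,-0.7],
  [0,2.2,-1.0],
  [0,2.9,-1.3],
  [0,3.6,-1.6],
], spin=[0,0,0,0,0])

```text
clock: 19.75
eef_pos: [0.5883, -0.1504, 0.3162]
tool_rot: [0.78, 0.626, -0.001, -0.001]
ft_force: [-6.1, 0.4, 6.6]
grip_width: 0.0117
grasp_force: 60.9
```

```bash
python3 -c "
from h import *
ang()"
```

```text
t 19.75 angle 69.63 r 0.2361532048430717 f [-6.1  0.4  6.6] w 0.011740634095262176 gf 60.92450559139252 vel 0.2669926301343324
```

Call:
arm_command([
  [0,0.9,-0.3],
  [0,1.8,-0.5],
  [0,2.7,-0.7],
  [0,3.6,-0.9],
  [0,3.6,-0.9],
], spin=[0,0,0,0,0])

```text
clock: 20.38
eef_pos: [0.6246, -0.1585, 0.3244]
tool_rot: [0.78, 0.626, -0.0, -0.0]
ft_force: [-2.1, -0.5, 6.0]
grip_width: 0.0116
grasp_force: 64.3
```

```bash
python3 -c "
from h import *
ang();lidfit()"
```

```text
t 20.375 angle 78.9 r 0.2352344326889335 f [-2.1 -0.5  6. ] w 0.011581500317931452 gf 64.33534383773804 vel 0.01831413908267915
scene 2287 2332 lid angle 78.64 plane offset from hinge mm 15.5
top 30
```

At 78.7°, clearly past balance. Bringing it back.

Call:
arm_command([
  [0,-0.7,0.1],
  [0,-1.4,0.3],
  [0,-2.1,0.4],
  [0,-2.8,0.6],
  [0,-3.6,0.9],
], spin=[0,0,0,0,0])

```text
clock: 21.1
eef_pos: [0.5901, -0.1508, 0.3158]
tool_rot: [0.78, 0.626, 0.001, 0.002]
ft_force: [-6.7, -0.5, 26.7]
grip_width: 0.0116
grasp_force: 66.9
```

Call:
arm_command([
  [0,-0.8,0.2],
  [0,-1.5,0.5],
  [0,-2.2,0.8],
  [0,-2.9,1.1],
  [0,-2.9,1.1],
], spin=[0,0,0,0,0])

```text
clock: 21.72
eef_pos: [0.5592, -0.1439, 0.304]
tool_rot: [0.78, 0.626, -0.001, -0.001]
ft_force: [-2.9, -2.8, 3.8]
grip_width: 0.0115
grasp_force: 61.7
```

```bash
python3 -c "
from h import *
ang();lidfit();ang()"
```

```text
t 21.725 angle 61.81 r 0.23619050338528413 f [-2.9 -2.8  3.8] w 0.011470723388510238 gf 61.734280586242676 vel 0.018899533950443078
scene 2761 3022 lid angle 60.97 plane offset from hinge mm 15.1
top 465 467 lid angle 61.2 plane offset from hinge mm 14.3
t 21.825 angle 61.91 r 0.23617277825599758 f [-3.8 -3.3  5.5] w 0.011856908851634592 gf 61.86063766479492 vel 0.011765816025148678
```

Call:
arm_command([
  [0,0.1,-0.1],
  [0,0.2,-0.1],
  [0,0.2,-0.1],
  [0,0.2,-0.1],
  [0,0.2,-0.1],
], spin=[0,0,0,0,0])

```text
clock: 22.45
eef_pos: [0.5622, -0.1446, 0.3056]
tool_rot: [0.78, 0.626, -0.0, -0.0]
ft_force: [-3.2, -2.6, 6.3]
grip_width: 0.0119
grasp_force: 61.9
```

Call:
arm_command([
  [0,0,0],
  [0,0,0],
  [0,0,0],
  [0,0,0],
  [0,0,0],
], spin=[0,0,0,0,0])

```text
clock: 23.08
eef_pos: [0.5622, -0.1445, 0.3056]
tool_rot: [0.78, 0.626, -0.0, -0.0]
ft_force: [-4.1, -2.0, 7.1]
grip_width: 0.0115
grasp_force: 61.9
```

Run:
```python
from h import *
np.set_printoptions(precision=3,suppress=True)
ang();lidfit();ang()
for n in("scene","top"):
    p=cam(n)
    for th in("dipper_eye","jar_a","tealight","brush"):
        for r in landmark_of(p,th)[:4]: print(n,th,round(r["confidence"],2),np.round(r["centre"]),w(p,*r["centre"]))
c=cloud(p)
p=cam("scene");c=cloud(p);q=c[(abs(c[...,0]-.552)<.012)&(abs(c[...,1]-.164)<.035)&(c[...,2]>.195)];print("hung arch",len(q),np.percentile(q,[5,50,95],axis=0))
```

```text
t 23.075 angle 62.65 r 0.23623206074294684 f [-4.1 -2.   7.1] w 0.011540052648850191 gf 61.94012403488159 vel 0.0021418255438187773
scene 2734 2991 lid angle 61.94 plane offset from hinge mm 15.0
top 443 445 lid angle 61.98 plane offset from hinge mm 14.3
t 23.175 angle 62.65 r 0.23620828366558722 f [-4.7 -2.3  6. ] w 0.011496236258269996 gf 61.9399094581604 vel 0.001177675107151517
scene dipper_eye 0.78 [293. 180.] [0.487 0.07  0.124]
scene dipper_eye 0.58 [318. 190.] [0.555 0.16  0.208]
scene dipper_eye 0.55 [208. 126.] [ 0.58  -0.134  0.353]
scene dipper_eye 0.18 [316. 213.] [0.628 0.18  0.212]
scene jar_a 0.8 [149. 167.] [ 0.553 -0.394  0.044]
scene jar_a 0.77 [398. 259.] [0.575 0.419 0.043]
scene jar_a 0.37 [319. 188.] [0.541 0.159 0.201]
scene jar_a 0.35 [209. 130.] [ 0.575 -0.135  0.333]
scene tealight 0.6 [292. 172.] [0.372 0.033 0.013]
scene brush 0.57 [251. 165.] [ 0.386 -0.109  0.001]
top dipper_eye 0.82 [195. 187.] [0.549 0.162 0.209]
top dipper_eye 0.57 [232. 212.] [0.495 0.062 0.004]
top dipper_eye 0.23 [120. 198.] [0.522 0.4   0.108]
top jar_a 0.98 [384. 204.] [ 0.527 -0.405  0.096]
top jar_a 0.69 [120. 192.] [0.54  0.399 0.112]
top tealight 0.57 [242. 254.] [0.361 0.028 0.017]
hung arch 115 [[0.543 0.141 0.2  ]
 [0.553 0.165 0.206]
 [0.562 0.191 0.21 ]]
```

The lid is steady at 62.0°, the dipper hangs on the hook with its eye at 0.204 m, and the bystanders are where they were.

```bash
python3 -c "
from workcell import *
print(job_done())"
```

```text
the job is handed in; nothing more can be done
None
```

The steel dipper hangs released on the smaller stand's hook. The lid was raised to about 78.7° and brought back, and I handed the job in at about 23 s with the arm still holding it steady at about 62°; the camera checks show the jars, tea light and brush still in place.

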